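# Pack the gas fitter's caddy

### The arm

A 6-joint arm with a two-finger parallel gripper is mounted at the origin on the work surface. World frame = base frame: x ahead of the robot, y to its left, z up, the work surface at z = 0. Lengths are in mm, angles in rad, forces in N, time in s.
With the tool pointing down it reaches from about 400 to 925 mm from the base axis. Payload 12.5 kg.
Tool frame: the origin (TCP) lies at the centre of the arm's flange, where the gripper is bolted on; the fingertips stand 190 mm ahead of it and the grasp point (between the pads) lies 171 mm ahead of it; z points along the fingers, y is the line along which they close (so a half turn about z gives the same grasp; the last joint's range is limited). The gripper opens to 95 mm and grips with 3 to 60 N. Pads are 20 mm wide; open, the fingers measure 119 mm over their backs; the gripper's body (75 mm by 180 mm) begins 59 mm behind the grasp point.
Start: joints at [-1.272, 0.491, 1.559, -0, 1.092, -0.106], TCP at [246.166, -574.48, 404.761] pointing down, gripper open.
Joint ranges: [-3.1, 3.1], [-0.84, 2.19], [0.05, 2.79], [-1.13, 4.28], [0.06, 2.93], [-2.69, 2.69]. Speed limits (rad/s): [2.22, 2.22, 2.79, 3.14, 3.14, 3.14].

### API

Orientations are given as [roll, pitch, yaw] about the fixed x, y, z axes, in that order (R = Rz(yaw) Ry(pitch) Rx(roll)).
In Python, from cell import env, read_camera, search_frame, cut_out gives the robot as it stands. The module is installed in compiled form; this text tells all that it offers.
- The arm moves only by the tool move_arm, never from a script. Its argument "commands" is a list of rows, each a list of 3 entries, a list of its own where there are three numbers: the shift along the world's x, y, z normalised to -1 to 1, where 1 is 0.03 m, then the turn about the world's z normalised to -1 to 1, where 1 is 0.08 rad, then the opening, from -1 (shut) to 1 (fully open), so that 0 is half open. A call has 1 to 20 rows; each row shifts and turns the commanded pose from where the row before left it; what a row does not reach is not made up. A row lasts 1/12 s, in which the tool goes at most 41.7 mm and 7.16 degrees, less where a joint would pass 70% of its speed; a pose out of reach is approached as far as the arm can. A call with a number of a shift or a turn outside -1 to 1 is refused whole. A call with a gripper value outside its range is refused whole. The fingers move at their own pace and stop on an object; the grip force is fixed at half the most. Time passes only in rows, so rows that do not move let the fingers close. It gives the time, the measured TCP pose, the force, the opening and the grip force at its end, in the units of the state.
- env.state(): the state, without advancing time (a new reading comes with each control period).
- read_camera(name): name is "side" or "top"; returns a dict with "image" (420x560x3 uint8, red, green, blue), "fx", "fy", "cx", "cy" (pixels), "D" ([k1, k2, p1, p2, k3] as OpenCV has them; the pictures are not rectified), "rvec" (rotation vector, rad) and "tvec" (3), from world to camera coordinates, as OpenCV has them. Camera axes: x right, y down, z forward; pixel columns grow to the right and rows downward; lengths in mm; the calibration is good to about 2 mm. A picture is of the moment at which its call begins. There is no depth.
- env.job_done(): hands the job in; it is judged then, once.
Trained networks look in a picture, given as the dict that the camera call returned (one of the last four; its "shot" number tells which), for a name from the list of things; names that differ only in an ending like _2 or _b are one class to them, and where a whole thing is asked for, a point or a joint stands for the part that bears it (a point fixed in the world has none). Each returns a list of dicts, best first, with "confidence" (0 to 1); they miss things now and then, are a little off and sometimes report something else, mostly with a low value. They report only what shows in the picture. A call takes as long as a camera call. They do not tell look-alikes from the thing itself.
- search_frame(thing, picture): "at" ([column, row] in pixels, amid what is visible of it).
- cut_out(thing, picture): "region" (420x560 bool, what is visible of it) and "at" ([column, row] in pixels, amid what is visible of it).
The state is a dict: "t": time; "joints": joint angles; "qvel": joint speeds; "tau": joint torques, N m; "eef_pos": TCP position; "tcp_rot": TCP orientation; "ft_force": force on the tool from outside, world axes, zero at the start; "moment": the same for the moment, N m; "opening": opening from 0.0 (shut) to 1.0 (fully open); "grip_force": force on a finger pad.
Only numpy, scipy, OpenCV 4.12 (cv2) and the standard library are available. Lean on these libraries where they do the work, as an engineer would, in place of code of your own. Each camera call takes 0.05 s, during which the arm holds its last target. There are 200 camera calls.

### The job

Pack the four brass gas fittings from the rubber mat into the gas fitter's caddy, without dropping them: the tap with the yellow lever in the yellow bin, the tee in the red bin, the elbow in the green bin and the union in the white bin, each sitting flat on the bottom of its bin, the same way up as it lies now. Leave the silver-coloured water tap and water tee where they are.

Things in the scene. Friction and masses are not known exactly. Their poses are not given: they have to be found in the camera images.
- gas_tap: Gas tap, brass with yellow lever, about 200 g, mm; stem up: 30 x 30 x 30 block, flat sides facing +y and -y (grip here); a 26 mm hexagon on each end, 62 long along x. Over it a yellow lever 14 wide along x from -8 to +46, top 44 high. Origin: centre of the block's underside; z up. On a black mat 4 mm thick.
- gas_tee: Gas tee, brass, three ports, about 170 g, sizes in mm; 30 x 30 x 30 block, flat sides facing +y and -y (grip here); round ports (rims 27 dia.) to +x and -x, 60 long; a third port stands up in the middle, top 46 high. Origin: centre of the block's underside; z up. On a black mat 4 mm thick.
- gas_elbow: Gas elbow, brass, two ports, about 140 g, sizes in mm; 30 x 30 x 30 block, flat sides facing +y and -y (grip here); one round port to +x (27 dia. rim, ends at x = +30), one standing up in the middle (27 dia., top 46 high). Origin: centre of the block's underside; z up. On a black mat 4 mm thick.
- gas_union: Gas union, brass, standing on end, about 180 g, sizes in mm; hexagonal foot 38 across flats, 0 to 16 high; round neck 28 dia.; hexagonal nut 30 across flats, 25 to 43 high, two of its flats facing +y and -y (grip here). Origin: centre of the underside; z up. On a black mat 4 mm thick.
- water_tap: Water tap, to be left; shaped like the gas tap but silver steel with blue lever, mm; stem up: 30 x 30 x 30 block, flat sides facing +y and -y (grip here); a 26 mm hexagon on each end, 62 long along x. Over it a blue lever 14 wide along x from -8 to +46, top 44 high. Origin: centre of the block's underside; z up. On a black mat 4 mm thick.
- water_tee: Water tee, to be left; shaped like the gas tee but silver steel, sizes in mm; 30 x 30 x 30 block, flat sides facing +y and -y (grip here); round ports (rims 27 dia.) to +x and -x, 60 long; a third port stands up in the middle, top 46 high. Origin: centre of the block's underside; z up. On a black mat 4 mm thick.
- bin_yellow: Open yellow plastic bin, 96 x 96 mm outside, 90 x 90 inside, walls and floor 3 thick, rim 21 above its underside; one of four, two by two, 100 mm apart, in a low black caddy (212 x 212, rim 20 high). Origin: centre of its underside, 4 mm above the counter; x and y along its sides, z up. Fixed.
- bin_red: Open red plastic bin, 96 x 96 mm outside, 90 x 90 inside, walls and floor 3 thick, rim 21 above its underside; one of four, two by two, 100 mm apart, in a low black caddy (212 x 212, rim 20 high). Origin: centre of its underside, 4 mm above the counter; x and y along its sides, z up. Fixed.
- bin_green: Open green plastic bin, 96 x 96 mm outside, 90 x 90 inside, walls and floor 3 thick, rim 21 above its underside; one of four, two by two, 100 mm apart, in a low black caddy (212 x 212, rim 20 high). Origin: centre of its underside, 4 mm above the counter; x and y along its sides, z up. Fixed.
- bin_white: Open white plastic bin, 96 x 96 mm outside, 90 x 90 inside, walls and floor 3 thick, rim 21 above its underside; one of four, two by two, 100 mm apart, in a low black caddy (212 x 212, rim 20 high). Origin: centre of its underside, 4 mm above the counter; x and y along its sides, z up. Fixed.
Mind the look-alikes: they are no part of the job. Of the things like the bin_red, leave any that is blue or brown; of the rest the larger one is meant.

How it is judged (in metres and radians):
At the end, for the whole second after the job is handed in: Tap in yellow, tee in red, elbow in green, union in white bin: each origin within 32 mm of the bin centre along both sides, under 9 mm above the bin underside, tilt under 0.15 rad, at rest, released. Water tap and tee upright, within 20 mm of their starts (x of gas_tap in the frame of bin_yellow between -0.032 and 0.032 m and y of gas_tap in the frame of bin_yellow between -0.032 and 0.032 m and z of gas_tap in the frame of bin_yellow below 0.009 m and angle between each of gas_tap, gas_tee, gas_elbow, gas_union, water_tap, water_tee's own z axis and vertical below 0.15 rad and linear speed of each of gas_tap, gas_tee, gas_elbow, gas_union below 0.02 m/s and angular speed of each of gas_tap, gas_tee, gas_elbow, gas_union below 0.2 rad/s and contact force between the fingers and gas_tap below 0.05 N and x of gas_tee in the frame of bin_red between -0.032 and 0.032 m and y of gas_tee in the frame of bin_red between -0.032 and 0.032 m and z of gas_tee in the frame of bin_red below 0.009 m and contact force between the fingers and gas_tee below 0.05 N and x of gas_elbow in the frame of bin_green between -0.032 and 0.032 m and y of gas_elbow in the frame of bin_green between -0.032 and 0.032 m and z of gas_elbow in the frame of bin_green below 0.009 m and contact force between the fingers and gas_elbow below 0.05 N and x of gas_union in the frame of bin_white between -0.032 and 0.032 m and y of gas_union in the frame of bin_white between -0.032 and 0.032 m and z of gas_union in the frame of bin_white below 0.009 m and contact force between the fingers and gas_union below 0.05 N and distance of each of water_tap, water_tee from where it was at the start of the episode below 0.02 m); the robot touches nothing.
It fails at once if a brass fitting is let go more than about 5 cm above the counter ((height (world z) of gas_tap above 0.06 m and contact force between the fingers and gas_tap below 0.05 N) or (height (world z) of gas_tee above 0.06 m and contact force between the fingers and gas_tee below 0.05 N) or (height (world z) of gas_elbow above 0.06 m and contact force between the fingers and gas_elbow below 0.05 N) or (height (world z) of gas_union above 0.06 m and contact force between the fingers and gas_union below 0.05 N)).
It fails at once if the water tap or water tee is shifted by more than 20 mm (distance of any of water_tap, water_tee from where it was at the start of the episode above 0.02 m).
It also fails if it takes over 90 s, if anything falls off the work surface, if the arm or the gripper's body presses on something with over 40 N, if the wrist force passes 120 N, or if a joint passes its speed limit or range.

## Working session

There is one attempt and no reset: what is moved stays moved. The work goes in short steps, Python scripts to look and compute and a tool call to move; the robot and the scene stay as the last step left them, time stands still between calls to the robot, and variables do not carry over. Pictures are saved under pics/ and viewed, at most 14 in all, crops included, and the job is handed in when it is done.

Besides the shell and the picture viewer there is one more tool, called in YAML: its name, and indented under it one key for each argument. move_arm: Moves the arm, as the interface text tells. Its arguments: {"type":"object","properties":{"commands":{"type":"array","items":{"type":"array"}}},"required":["commands"]}

```bash
mkdir -p pics
python3 - <<'E'
from cell import env, read_camera, search_frame, cut_out
import cv2, pickle
P={}
for n in ("top","side"):
    p=read_camera(n); P[n]=p
    cv2.imwrite(f"pics/{n}0.png",p["image"][:,:,::-1])
    print(n,p["fx"],p["D"],p["rvec"],p["tvec"])
    for t in "gas_tap gas_tee gas_elbow gas_union water_tap water_tee bin_yellow bin_red bin_green bin_white".split():
        print(t,[(d["at"],round(d["confidence"],2)) for d in search_frame(t,p)])
pickle.dump(P,open("p0.pkl","wb"))
print(env.state())
E
```

```text
top 429.67157962589755 [-0.09648018  0.          0.          0.          0.        ] [ 2.12903516 -2.15574593  0.16129813] [ 55.33586935 431.63542649 977.79478587]
gas_tap [([367.8, 193.3], 0.78)]
gas_tee [([328.1, 196.5], 0.84)]
gas_elbow [([328.3, 150.0], 0.8)]
gas_union [([405.2, 149.9], 0.75)]
water_tap [([441.5, 202.8], 0.73)]
water_tee [([400.0, 193.3], 0.88)]
bin_yellow [([238.4, 160.8], 0.65)]
bin_red [([121.4, 232.5], 0.94), ([183.4, 275.8], 0.87), ([126.4, 154.7], 0.78), ([242.1, 200.9], 0.71)]
bin_green [([204.6, 205.3], 0.58)]
bin_white [([198.5, 163.5], 0.77), ([399.5, 193.0], 0.32)]
side 403.74982762107123 [-0.11802777  0.          0.          0.          0.        ] [ 2.25065641 -0.05007409  0.01562061] [-430.45547615   73.65459198  868.55310315]
gas_tap [([300.8, 278.8], 0.65)]
gas_tee [([296.6, 246.7], 0.69)]
gas_elbow [([355.8, 241.9], 0.83)]
gas_union [([367.6, 318.9], 0.57)]
water_tap [([299.3, 367.2], 0.57)]
water_tee [([301.1, 316.4], 0.75)]
bin_yellow [([324.9, 181.5], 0.72), ([298.2, 244.9], 0.6)]
bin_red [([285.0, 185.4], 0.83), ([254.8, 131.4], 0.83), ([321.2, 124.9], 0.68), ([219.6, 159.0], 0.65)]
bin_green [([277.7, 161.8], 0.65)]
bin_white [([314.1, 158.9], 0.64)]
{'t': 1.1, 'joints': array([-1.27160536e+00,  4.90876649e-01,  1.55891356e+00, -1.25579373e-05,
        1.09170224e+00, -1.05618085e-01]), 'qvel': array([-0.00097357,  0.00161138, -0.00241589, -0.00019048,  0.00122612,
       -0.00011883]), 'tau': array([-5.92258730e-04, -6.12485147e+01, -2.58434021e+01,  6.92793773e-02,
        4.44843981e-02, -3.96219932e-06]), 'eef_pos': array([ 246.15891159, -574.47287061,  404.77077693]), 'tcp_rot': array([3.14149419e+00, 2.16458489e-05, 4.04814841e-01]), 'ft_force': array([ 0.15652861, -0.29814168, -0.02731188]), 'moment': array([-0.00575713, -0.00102413, -0.01794494]), 'grip_force': 0.0, 'opening': 1.0019284210661792}
```

View pics/top0.png

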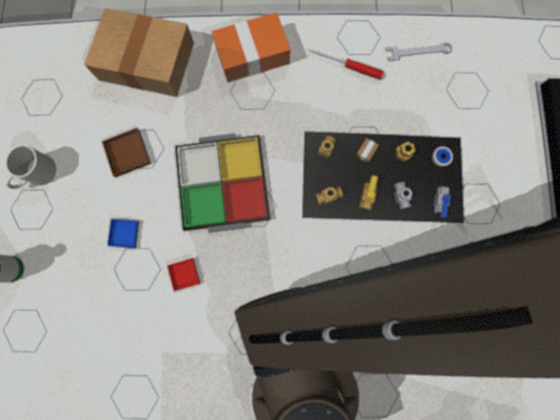

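View pics/side0.png

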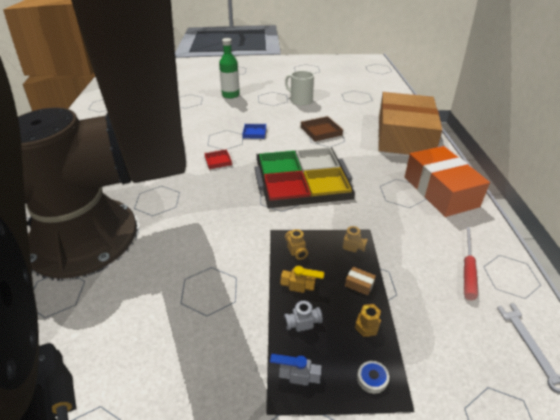

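Run:
```python
import cv2,pickle
P=pickle.load(open("p0.pkl","rb"))
im=P["top"]["image"][110:250,290:480,::-1]
cv2.imwrite("pics/crop_top.png",cv2.resize(im,None,fx=4,fy=4,interpolation=cv2.INTER_CUBIC))
```

```text
(no output)
```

View pics/crop_top.png

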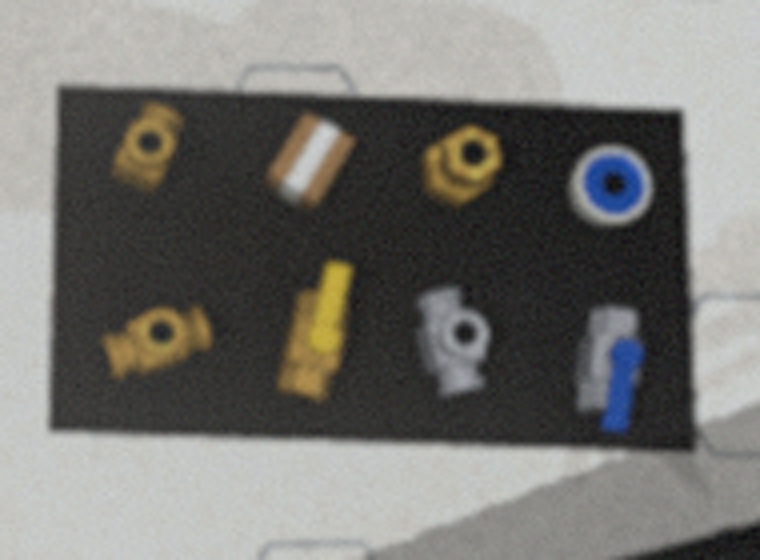

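Top view: the mat holds the brass elbow (328,147), union (405,150), tee (329,195) and tap (368,192). The silver tee is at (401,194) and the silver tap at (443,203). The caddy bins are white (199,163), yellow (239,160), green (204,205) and red (246,201). The small red bin at (184,275) is a decoy. Next I fit each fitting's outline in both views.

```bash
cat > fit.py <<'E'
import numpy as np, cv2
from scipy.optimize import minimize
from cell import env, read_camera, search_frame, cut_out
def box(x0,x1,y0,y1,z0,z1): return np.array([[x,y,z] for x in(x0,x1) for y in(y0,y1) for z in(z0,z1)],float)
A=np.arange(24)*np.pi/12; H=np.arange(6)*np.pi/3
def zc(r,z0,z1,a=A): return np.array([[r*np.cos(t),r*np.sin(t),z] for t in a for z in(z0,z1)])
def xc(r,x0,x1,a=A,zc=15): return np.array([[x,r*np.cos(t),zc+r*np.sin(t)] for t in a for x in(x0,x1)])
B=box(-15,15,-15,15,0,30); hx=lambda f:f/np.sqrt(3)
tap=[B,xc(hx(26),-31,31,H),box(-8,46,-7,7,38,44),zc(6,30,40)]
tee=[B,xc(11,-30,30),xc(13.5,-30,-24),xc(13.5,24,30),zc(11,30,46),zc(13.5,40,46)]
elb=[B,xc(11,0,30),xc(13.5,24,30),zc(11,30,46),zc(13.5,40,46)]
uni=[zc(hx(38),0,16,H+np.pi/6*0),zc(14,0,43),zc(hx(30),25,43,H)]
# flats facing +-y: vertices at 0,60,.. deg (flat normals at 30,90)
M=dict(gas_tap=tap,gas_tee=tee,gas_elbow=elb,gas_union=uni,water_tap=tap,water_tee=tee)
def proj(P,p):
    K=np.array([[p["fx"],0,p["cx"]],[0,p["fy"],p["cy"]],[0,0,1]])
    return cv2.projectPoints(np.float64(P).reshape(-1,1,3),np.float64(p["rvec"]),np.float64(p["tvec"]),K,np.float64(p["D"]))[0][:,0]
def ray(uv,z,p):
    f=lambda q:np.sum((proj([[q[0],q[1],z]],p)[0]-uv)**2)
    return minimize(f,[500,-100],method="Nelder-Mead",options=dict(maxiter=800)).x
S=4
def sil(parts,x,y,yaw,z,p,roi):
    c,s=np.cos(yaw),np.sin(yaw);R=np.array([[c,-s,0],[s,c,0],[0,0,1]])
    m=np.zeros((roi[3]*S,roi[2]*S),np.uint8)
    for q in parts:
        u=(proj(q@R.T+[x,y,z],p)-roi[:2]+.5)*S
        cv2.fillConvexPoly(m,cv2.convexHull(np.float32(u*16)).round().astype(np.int32),255,shift=4)
    return cv2.resize(m,(roi[2],roi[3]),interpolation=cv2.INTER_AREA)/255.
def fit(name,obs,z=4,yaws=np.arange(0,2*np.pi,np.pi/8)):
    parts=M[name]; D=[]
    for p,reg in obs:
        x,y,w,h=cv2.boundingRect(reg.astype(np.uint8)); roi=(x-12,y-12,w+24,h+24)
        D.append((p,roi,reg[y-12:y+h+12,x-12:x+w+12].astype(float)))
    p,reg=obs[0]; r,c=np.nonzero(reg); x0=ray([c.mean(),r.mean()],20,p)
    def cost(q):
        return np.mean([np.abs(sil(parts,q[0],q[1],q[2],z,p,roi)-g).sum()/g.sum() for p,roi,g in D])
    out=[]
    for a in yaws:
        s=minimize(cost,[*x0,a],method="Nelder-Mead",options=dict(maxiter=90,initial_simplex=[[*x0,a],[x0[0]+8,x0[1],a],[x0[0],x0[1]+8,a],[*x0,a+.25]]))
        out.append((s.fun,s.x))
    out.sort(key=lambda t:t[0])
    return out
E
python3 - <<'E'
from fit import *
import pickle
P={n:read_camera(n) for n in("top","side")}
b={}
obsd={}
for n in M:
    obs=[]
    for k in P:
        r=cut_out(n,P[k])
        if r: obs.append((P[k],r[0]["region"])); print(n,k,r[0]["at"],round(r[0]["confidence"],2),r[0]["region"].sum())
    o=fit(n,obs)
    for f,x in [o[0]]+[t for t in o[1:] if abs(np.angle(np.exp(1j*(t[1][2]-o[0][1][2]))))>.5][:2]: print("  ",round(f,3),x.round(2))
for n,at in dict(white=0,yellow=0,green=0,red=0).items():
    for k in P:
        rs=cut_out("bin_"+n,P[k]); print(n,k,[(d["at"],round(d["confidence"],2),ray(np.array(d["at"]),10,P[k]).round(1),int(d["region"].sum())) for d in rs])
p=P["top"];R=cv2.Rodrigues(p["rvec"])[0];print("cam",-R.T@p["tvec"])
E
```

```text
gas_tap top [368.5, 192.2] 0.76 363
gas_tap side [300.2, 279.6] 0.69 708
   0.172 [ 4.6756e+02 -1.5928e+02 -3.1000e-01]
   0.357 [ 473.23 -160.6     2.91]
   0.357 [ 473.11 -160.59    2.91]
gas_tee top [329.1, 195.3] 0.85 328
gas_tee side [301.4, 248.2] 0.57 517
   0.107 [471.3  -64.51   1.87]
   0.107 [471.3  -64.51   5.02]
   0.107 [471.41 -64.4    4.99]
gas_elbow top [326.2, 146.4] 0.6 232
gas_elbow side [356.0, 242.3] 0.83 407
   0.168 [585.78 -60.8    5.87]
   0.36 [593.89 -66.82   2.44]
   0.36 [593.9  -66.69   2.44]
gas_union top [407.0, 152.0] 0.67 276
gas_union side [366.3, 320.6] 0.57 615
   0.087 [ 578.29 -256.04    1.11]
   0.087 [ 578.29 -256.04    4.25]
   0.088 [ 578.45 -255.52    4.24]
water_tap top [440.5, 203.5] 0.93 372
water_tap side [299.9, 366.6] 0.73 1054
   0.123 [ 454.46 -339.33    2.94]
   0.332 [ 4.5222e+02 -3.3864e+02 -1.7000e-01]
   0.332 [ 4.5222e+02 -3.3862e+02 -1.7000e-01]
water_tee top [399.7, 193.9] 0.65 349
water_tee side [302.3, 317.0] 0.74 744
   0.131 [ 468.51 -243.11    3.35]
   0.131 [ 468.51 -243.11    6.5 ]
   0.131 [ 468.5  -243.03    6.49]

[... 330 characters left out ...]
573.7, -263.9]), 256)]
yellow side [([322.5, 184.5], 0.93, array([553.5, 148.4]), 988)]
green top [([201.6, 203.6], 0.86, array([455.8, 240.9]), 1670)]
green side [([279.9, 161.0], 0.81, array([453.9, 259. ]), 790)]
red top [([241.3, 200.9], 0.87, array([461.1, 144.6]), 1696), ([127.8, 153.3], 0.74, array([585.5, 429.1]), 1522), ([183.8, 274.1], 0.72, array([286.9, 281.2]), 844), ([120.1, 233.2], 0.72, array([385.7, 439.3]), 813)]
red side [([254.0, 128.5], 0.94, array([384.7, 442.7]), 341), ([287.3, 184.0], 0.88, array([466.9, 154.7]), 1156), ([323.2, 126.2], 0.8, array([596. , 446.8]), 700), ([220.5, 160.9], 0.71, array([294.9, 268. ]), 405)]
cam [ 280.12371331   50.02570845 1031.73735846]
```

Run:
```python
from fit import *
import fit as F, pickle
P=pickle.load(open("p0.pkl","rb"))
F.M["bins"]=[box(-98,98,-98,98,15,21)]
obs=[]
for k,roi in(("top",(165,125,120,115)),("side",(245,135,120,75))):
    hsv=cv2.cvtColor(P[k]["image"],cv2.COLOR_RGB2HSV); x,y,w,h=roi
    m=np.zeros((420,560),np.uint8)
    sub=P[k]["image"][y:y+h,x:x+w].astype(int); 
    m[y:y+h,x:x+w]=(hsv[y:y+h,x:x+w,1]>110)
    m=cv2.morphologyEx(m,cv2.MORPH_OPEN,np.ones((3,3)))
    pts=np.argwhere(m)[:,::-1]; hull=cv2.convexHull(pts.astype(np.int32)); print(k,cv2.approxPolyDP(hull,4,True)[:,0].tolist())
    q=np.array([ray(v,25,P[k]) for v in cv2.approxPolyDP(hull,4,True)[:,0].astype(float)]); print(q.round(0).tolist())
```

```text
top [[257, 137], [266, 216], [185, 227], [181, 188], [218, 142]]
[[616.0, 105.0], [421.0, 85.0], [397.0, 277.0], [492.0, 289.0], [605.0, 201.0]]
side [[351, 191], [270, 200], [245, 135], [322, 135]]
[[614.0, 99.0], [422.0, 75.0], [359.0, 378.0], [580.0, 367.0]]
```

move_arm:
  commands:
    - [[1,1,0],-1,0.26]
    - [[1,1,0],-1,0.26]
    - [[1,1,0],-1,0.26]
    - [[1,1,0],-1,0.26]
    - [[1,1,0],-1,0.26]
    - [[1,1,0],-1,0.26]
    - [[0.4,1,0],-1,0.26]
    - [[0,1,0],-1,0.26]
    - [[0,1,0],-0.9,0.26]
    - [[0,1,0],0,0.26]
    - [[0,1,0],0,0.26]
    - [[0,1,0],0,0.26]
    - [[0,1,-0.5],0,0.26]
    - [[0,0.8,-0.5],0,0.26]
    - [[0,0,-0.5],0,0.26]
    - [[0,0,0],0,0.26]
    - [[0,0,0],0,0.26]

```text
t: 3.62
eef_pos: [435.2, -163.8, 359.8]
tcp_rot: [3.142, 0.001, -0.307]
ft_force: [0.9, 0.6, 0.6]
opening: 0.63
grip_force: 0.0
```

Run:
```python
from fit import *
import pickle
P=pickle.load(open("p0.pkl","rb"))
out=[]
for k,(x0,y0,w,h) in(("top",(165,125,120,115)),("side",(245,135,120,85))):
    p=P[k]; im=cv2.resize(p["image"][y0:y0+h,x0:x0+w,::-1],None,fx=5,fy=5,interpolation=cv2.INTER_CUBIC)
    im=im[:,:400*2].copy()
    for c,col in(((506,190,.11),(255,0,255)),((507,196,.11),(255,255,0))):
        R=np.array([[np.cos(c[2]),-np.sin(c[2])],[np.sin(c[2]),np.cos(c[2])]])
        for sx in(-50,50):
            for sy in(-50,50):
                q=np.array([[sx+a*48,sy+b*48] for a,b in((1,1),(1,-1),(-1,-1),(-1,1))])@R.T+c[:2]
                u=(proj(np.c_[q,[25]*4],p)-[x0,y0]+.5)*5
                cv2.polylines(im,[u.round().astype(np.int32)],True,col,1)
    out.append(im)
h=575
im=np.hstack([cv2.copyMakeBorder(i,0,575-i.shape[0],0,0,0) for i in out])
cv2.imwrite("pics/bins.png",cv2.resize(im,(800,383),interpolation=cv2.INTER_AREA))
```

```text
(no output)
```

View pics/bins.png

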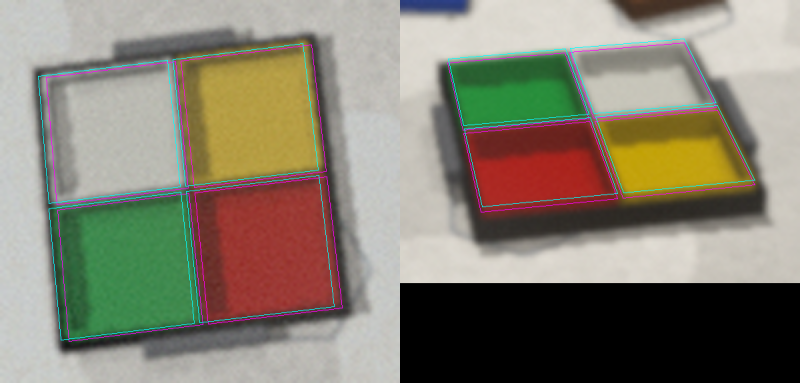

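move_arm:
  commands:
    - [[1,0.15,-1],0,0.26]
    - [[0.07,0,-1],0,0.26]
    - [[0,0,-1],0,0.26]
    - [[0,0,0],0,0.26]
    - [[0,0,0],0,0.26]

```text
t: 4.03
eef_pos: [466.6, -160.1, 270.6]
tcp_rot: [-3.141, 0.002, -0.308]
ft_force: [0.3, 0.2, 1.4]
opening: 0.629
grip_force: 0.0
```

The magenta and cyan outlines bracket the caddy, so its centre is about (506,194) with yaw 0.11. The tool is above the tap, so I descend and grip.

move_arm:
  commands:
    - [[0.03,0.03,-0.6],0,0.26]
    - [[0,0,-0.6],0,0.26]
    - [[0,0,-0.6],0,0.26]
    - [[0,0,-0.5],0,0.26]
    - [[0,0,0],0,0.26]
    - [[0,0,0],0,0.26]
    - [[0,0,0],0,-1]
    - [[0,0,0],0,-1]
    - [[0,0,0],0,-1]
    - [[0,0,0],0,-1]
    - [[0,0,0],0,-1]
    - [[0,0,0],0,-1]

```text
t: 5.03
eef_pos: [467.3, -158.4, 201.9]
tcp_rot: [3.141, -0.0, -0.307]
ft_force: [-0.7, 0.5, 7.0]
opening: 0.317
grip_force: 29.9
```

move_arm:
  commands:
    - [[0,0,0.5],0,-1]
    - [[0,0,0.8],0,-1]
    - [[0,0,0.8],0,-1]
    - [[0,0.4,0],0,-1]
    - [[0.3,0.8,0],0,-1]
    - [[0.3,0.9,0],0,-1]
    - [[0.3,0.9,0],0,-1]
    - [[0.3,0.9,0],0,-1]
    - [[0.3,0.9,0],0,-1]
    - [[0.3,0.9,0],0,-1]
    - [[0.3,0.9,0],0,-1]
    - [[0.3,0.9,0],0,-1]
    - [[0.3,0.9,0],0,-1]
    - [[0.3,0.9,0],0,-1]
    - [[0.13,0.7,0],0,-1]
    - [[0,0.3,0],0,-1]
    - [[0,0,0],0,-1]
    - [[0,0,0],0,-1]

```text
t: 6.53
eef_pos: [560.6, 150.6, 263.8]
tcp_rot: [3.141, 0.001, -0.306]
ft_force: [-0.5, -0.6, -1.6]
opening: 0.314
grip_force: 29.9
```

move_arm:
  commands:
    - [[0,0,-0.6],0,-1]
    - [[0,0,-0.6],0,-1]
    - [[0,0,-0.4],0,-1]
    - [[0,0,-0.2],0,-1]
    - [[0,0,-0.1],0,-1]
    - [[0,0,0],0,-1]
    - [[0,0,0],0,-1]

```text
t: 7.12
eef_pos: [561.3, 150.3, 207.9]
tcp_rot: [-3.141, -0.0, -0.308]
ft_force: [0.3, -0.0, -1.7]
opening: 0.315
grip_force: 29.9
```

move_arm:
  commands:
    - [[0,0,-0.08],0,-1]
    - [[0,0,-0.07],0,-1]
    - [[0,0,0],0,-1]
    - [[0,0,0],0,-1]

```text
t: 7.45
eef_pos: [561.4, 150.6, 204.6]
tcp_rot: [-3.141, -0.002, -0.307]
ft_force: [-2.7, -1.8, 12.5]
opening: 0.312
grip_force: 30.0
```

Contact (12 N). I release, lift and go to the tee, turning to yaw 1.87.

move_arm:
  commands:
    - [[0,0,0.02],0,-0.3]
    - [[0,0,0],0,0]
    - [[0,0,0],0,0.1]
    - [[0,0,0],0,0.1]
    - [[0,0,0],0,0.1]
    - [[0,0,0.5],0,0.1]
    - [[0,0,0.8],0,0.1]
    - [[0,0,1],0,0.1]
    - [[0,0,0.7],0,0.1]
    - [[0,0,0],0,0.1]

```text
t: 8.28
eef_pos: [561.7, 150.7, 297.5]
tcp_rot: [-3.139, -0.005, -0.307]
ft_force: [0.2, -0.2, 0.3]
opening: 0.546
grip_force: 0.0
```

move_arm:
  commands:
    - [[-0.5,-1,0],1,0.26]
    - [[-0.5,-1,0],1,0.26]
    - [[-0.5,-1,0],1,0.26]
    - [[-0.5,-1,0],1,0.26]
    - [[-0.5,-1,0],1,0.26]
    - [[-0.5,-1,0],1,0.26]
    - [[0,-1,0],1,0.26]
    - [[0,-0.17,0],1,0.26]
    - [[0,0,0],1,0.26]
    - [[0,0,0],1,0.26]
    - [[0,0,0],1,0.26]
    - [[0,0,0],1,0.26]
    - [[0,0,0],1,0.26]
    - [[0,0,0],1,0.26]
    - [[0,0,0],1,0.26]
    - [[0,0,0],1,0.26]
    - [[0,0,0],1,0.26]
    - [[0,0,0],1,0.26]
    - [[0,0,0],1,0.26]
    - [[0,0,0],1,0.26]

```text
t: 9.95
eef_pos: [471.1, -64.5, 293.0]
tcp_rot: [-3.141, 0.0, 1.297]
ft_force: [0.1, -0.2, 0.4]
opening: 0.628
grip_force: 0.0
```

move_arm:
  commands:
    - [[0,0,0],1,0.26]
    - [[0,0,0],1,0.26]
    - [[0,0,0],1,0.26]
    - [[0,0,0],1,0.26]
    - [[0,0,0],1,0.26]
    - [[0,0,0],1,0.26]
    - [[0,0,0],1,0.26]
    - [[0,0,0],0.2,0.26]
    - [[0,0,0],0,0.26]
    - [[0,0,0],0,0.26]

```text
t: 10.78
eef_pos: [471.1, -64.5, 293.3]
tcp_rot: [-3.141, -0.0, 1.866]
ft_force: [0.0, 0.5, -0.6]
opening: 0.632
grip_force: 0.0
```

Run:
```python
from fit import *
p=read_camera("side")
cv2.imwrite("pics/s1.png",cv2.resize(p["image"][110:390,180:460,::-1],None,fx=2,fy=2,interpolation=cv2.INTER_CUBIC))
```

```text
(no output)
```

View pics/s1.png

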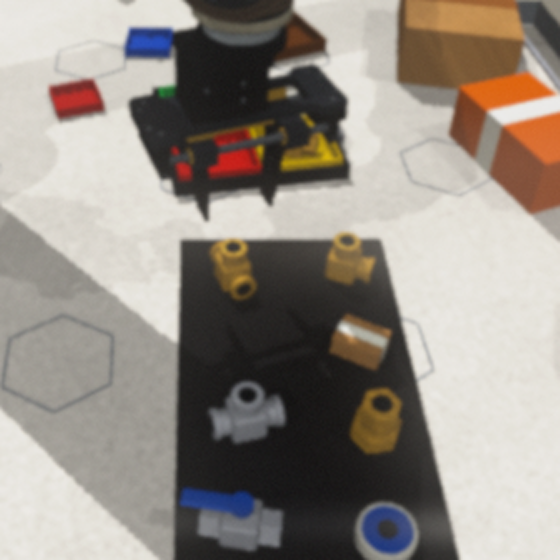

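The side view shows the tap in the yellow bin (crop 315,150) and the gripper above the tee (235,270). I descend and grip.

move_arm:
  commands:
    - [[0,0,-0.8],0,0.26]
    - [[0,0,-0.8],0,0.26]
    - [[0,0,-0.7],0,0.26]
    - [[0,0,-0.5],0,0.26]
    - [[0,0,-0.27],0,0.26]
    - [[0,0,0],0,0.26]
    - [[0,0,0],0,0.26]
    - [[0,0,0],0,-1]
    - [[0,0,0],0,-1]
    - [[0,0,0],0,-1]
    - [[0,0,0],0,-1]
    - [[0,0,0],0,-1]
    - [[0,0,0],0,-1]

```text
t: 11.92
eef_pos: [471.2, -64.5, 201.8]
tcp_rot: [3.141, 0.0, 1.869]
ft_force: [-0.7, -0.1, 5.0]
opening: 0.314
grip_force: 30.0
```

move_arm:
  commands:
    - [[0,0,0.5],0,-1]
    - [[0,0,0.8],0,-1]
    - [[0,0,0.8],0,-1]
    - [[0,0.4,0],0,-1]
    - [[-0.05,0.8,0],0,-1]
    - [[-0.05,0.9,0],0,-1]
    - [[-0.05,0.9,0],0,-1]
    - [[-0.05,0.9,0],0,-1]
    - [[-0.05,0.9,0],0,-1]
    - [[-0.05,0.9,0],0,-1]
    - [[0,0.7,0],0,-1]
    - [[0,0.38,0],0,-1]
    - [[0,0,-0.6],0,-1]
    - [[0,0,-0.6],0,-1]
    - [[0,0,-0.4],0,-1]
    - [[0,0,-0.2],0,-1]
    - [[0,0,-0.1],0,-1]
    - [[0,0,0],0,-1]
    - [[0,0,0],0,-1]

```text
t: 13.5
eef_pos: [462.2, 138.8, 207.7]
tcp_rot: [3.141, 0.0, 1.869]
ft_force: [-0.9, -0.6, -1.7]
opening: 0.318
grip_force: 30.0
```

move_arm:
  commands:
    - [[0,0,-0.08],0,-1]
    - [[0,0,-0.06],0,-1]
    - [[0,0,0],0,-1]
    - [[0,0,0],0,-1]

```text
t: 13.83
eef_pos: [462.2, 138.8, 204.5]
tcp_rot: [3.14, 0.0, 1.869]
ft_force: [-1.8, -2.6, 13.5]
opening: 0.315
grip_force: 30.0
```

move_arm:
  commands:
    - [[0,0,0.02],0,-0.3]
    - [[0,0,0],0,0]
    - [[0,0,0],0,0.1]
    - [[0,0,0],0,0.1]
    - [[0,0,0],0,0.1]
    - [[0,0,0.5],0,0.1]
    - [[0,0,0.8],0,0.1]
    - [[0,0,1],0,0.1]
    - [[0,0,0.7],0,0.1]
    - [[0,0,0],0,0.1]

```text
t: 14.67
eef_pos: [462.6, 139.0, 297.2]
tcp_rot: [3.136, 0.001, 1.869]
ft_force: [0.8, 0.3, -0.1]
opening: 0.548
grip_force: 0.0
```

move_arm:
  commands:
    - [[0.6,-1,0],1,0.26]
    - [[0.6,-1,0],1,0.26]
    - [[0.6,-1,0],1,0.26]
    - [[0.6,-1,0],1,0.26]
    - [[0.6,-1,0],1,0.26]
    - [[0.6,-1,0],1,0.26]
    - [[0.53,-0.66,0],1,0.26]
    - [[0,0,0],1,0.26]
    - [[0,0,0],1,0.26]
    - [[0,0,0],1,0.26]
    - [[0,0,0],0.76,0.26]
    - [[0,0,0],0,0.26]
    - [[0,0,0],0,0.26]

```text
t: 15.75
eef_pos: [586.0, -60.9, 293.2]
tcp_rot: [-3.142, -0.001, 2.728]
ft_force: [-0.5, 0.3, -0.5]
opening: 0.634
grip_force: 0.0
```

Run:
```python
from fit import *
out=[]
for k,(x0,y0,w,h) in(("top",(160,110,250,130)),("side",(240,130,150,130))):
    p=read_camera(k)
    out.append(cv2.resize(p["image"][y0:y0+h,x0:x0+w,::-1],None,fx=2,fy=2,interpolation=cv2.INTER_CUBIC))
    if k=="side":
        for n in("gas_elbow",):
            r=cut_out(n,p); print([(d["at"],d["confidence"],d["region"].sum()) for d in r])
            if r: print([(round(f,3),x.round(2)) for f,x in fit(n,[(p,r[0]["region"])],yaws=[-.7,-.4,0])[:2]])
cv2.imwrite("pics/c2.png",np.hstack(out))
```

```text
[([355.5, 239.3], 0.91, np.int64(469))]
[(np.float64(0.082), array([ 5.8573e+02, -5.9890e+01, -4.3000e-01])), (np.float64(0.082), array([ 5.8575e+02, -5.9760e+01, -4.3000e-01]))]
```

View pics/c2.png

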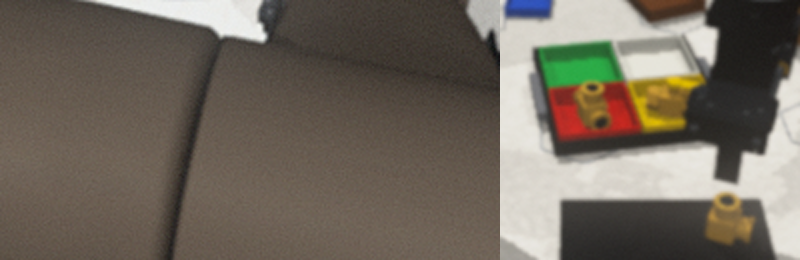

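The side view shows the tee upright in red (crop 593,105) and the tap in yellow (668,100). The elbow fit agrees with the first one, so I pick it.

move_arm:
  commands:
    - [[0,0,-0.8],0,0.26]
    - [[0,0,-0.8],0,0.26]
    - [[0,0,-0.7],0,0.26]
    - [[0,0,-0.5],0,0.26]
    - [[0,0,-0.27],0,0.26]
    - [[0,0,0],0,0.26]
    - [[0,0,0],0,0.26]
    - [[0,0,0],0,-1]
    - [[0,0,0],0,-1]
    - [[0,0,0],0,-1]
    - [[0,0,0],0,-1]
    - [[0,0,0],0,-1]
    - [[0,0,0],0,-1]

```text
t: 16.98
eef_pos: [586.1, -60.9, 202.1]
tcp_rot: [3.141, 0.001, 2.73]
ft_force: [-0.2, 0.3, 3.4]
opening: 0.318
grip_force: 29.6
```

move_arm:
  commands:
    - [[0,0,0.6],0,-1]
    - [[0,0,0.9],0,-1]
    - [[0,0,0.9],0,-1]
    - [[0,0,0.9],0,-1]
    - [[-0.2,0.4,0],0,-1]
    - [[-0.4,0.8,0],0,-1]
    - [[-0.4,0.9,0],0,-1]
    - [[-0.4,0.9,0],0,-1]
    - [[-0.4,0.9,0],0,-1]
    - [[-0.4,0.9,0],0,-1]
    - [[-0.4,0.9,0],0,-1]
    - [[-0.4,0.9,0],0,-1]
    - [[-0.4,0.9,0],0,-1]
    - [[-0.4,0.9,0],0,-1]
    - [[-0.4,0.9,0],0,-1]
    - [[-0.3,0.4,0],0,-1]
    - [[0,0.17,0],0,-1]
    - [[0,0,0],0,-1]
    - [[0,0,0],0,-1]

```text
t: 18.57
eef_pos: [451.2, 235.0, 300.5]
tcp_rot: [-3.141, -0.0, 2.73]
ft_force: [0.8, -0.2, -1.5]
opening: 0.319
grip_force: 29.6
```

move_arm:
  commands:
    - [[0,0.1,-0.8],0,-1]
    - [[0,0,-0.8],0,-1]
    - [[0,0,-0.7],0,-1]
    - [[0,0,-0.4],0,-1]
    - [[0,0,-0.25],0,-1]
    - [[0,0,-0.1],0,-1]
    - [[0,0,0],0,-1]
    - [[0,0,0],0,-1]

```text
t: 19.23
eef_pos: [451.4, 237.9, 209.7]
tcp_rot: [3.141, 0.0, 2.729]
ft_force: [-0.0, -0.3, -2.0]
opening: 0.317
grip_force: 29.6
```

move_arm:
  commands:
    - [[0,0,-0.08],0,-1]
    - [[0,0,-0.08],0,-1]
    - [[0,0,-0.03],0,-1]
    - [[0,0,0],0,-1]
    - [[0,0,0],0,-1]

```text
t: 19.65
eef_pos: [451.2, 238.2, 204.9]
tcp_rot: [3.14, 0.002, 2.73]
ft_force: [-1.9, -2.0, 15.1]
opening: 0.313
grip_force: 29.9
```

move_arm:
  commands:
    - [[0,0,0.02],0,-0.3]
    - [[0,0,0],0,0]
    - [[0,0,0],0,0.1]
    - [[0,0,0],0,0.1]
    - [[0,0,0],0,0.1]
    - [[0,0,0.5],0,0.1]
    - [[0,0,0.8],0,0.1]
    - [[0,0,1],0,0.1]
    - [[0,0,0.7],0,0.1]
    - [[0,0,0],0,0.1]

```text
t: 20.48
eef_pos: [451.4, 238.4, 297.6]
tcp_rot: [3.138, 0.004, 2.73]
ft_force: [0.3, -0.3, 0.3]
opening: 0.551
grip_force: 0.0
```

move_arm:
  commands:
    - [[0.3,-1,0],-1,0.26]
    - [[0.3,-1,0],-1,0.26]
    - [[0.3,-1,0],-1,0.26]
    - [[0.3,-1,0],-1,0.26]
    - [[0.3,-1,0],-1,0.26]
    - [[0.3,-1,0],-1,0.26]
    - [[0.3,-1,0],-1,0.26]
    - [[0.3,-1,0],-0.16,0.26]
    - [[0.3,-1,0],0,0.26]
    - [[0.3,-1,0],0,0.26]
    - [[0.3,-1,0],0,0.26]
    - [[0.3,-1,0],0,0.26]
    - [[0.3,-1,0],0,0.26]
    - [[0.3,-1,0],0,0.26]
    - [[0,-1,0],0,0.26]
    - [[0,-1,0],0,0.26]
    - [[0,-0.47,0],0,0.26]
    - [[0,0,0],0,0.26]
    - [[0,0,0],0,0.26]

```text
t: 22.07
eef_pos: [576.8, -255.9, 293.4]
tcp_rot: [-3.141, -0.001, 2.156]
ft_force: [0.1, 0.5, 0.1]
opening: 0.629
grip_force: 0.0
```

Run:
```python
from fit import *
p=read_camera("side")
r=cut_out("gas_union",p); print([(d["at"],d["confidence"],d["region"].sum()) for d in r])
if r: print([(round(f,3),x.round(2)) for f,x in fit("gas_union",[(p,r[0]["region"])],yaws=[.5,.1,.3,.8])])
cv2.imwrite("pics/c3.png",cv2.resize(p["image"][130:390,220:440,::-1],None,fx=2.3,fy=2.3,interpolation=cv2.INTER_CUBIC))
```

```text
[([365.4, 319.3], 0.97, np.int64(586))]
[(np.float64(0.101), array([ 5.7781e+02, -2.5613e+02,  8.0000e-02])), (np.float64(0.102), array([ 5.7770e+02, -2.5604e+02,  1.1000e-01])), (np.float64(0.102), array([ 577.79, -256.06,    1.13])), (np.float64(0.102), array([ 5.7774e+02, -2.5610e+02,  8.0000e-02]))]
```

View pics/c3.png

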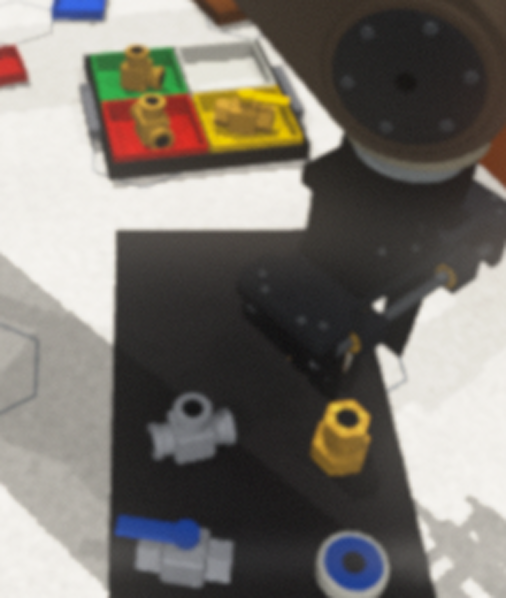

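The elbow sits upright in green (crop 140,70), with tee and tap in place. The union (343,438) matches its fit. I grip its nut with the TCP at z≈214.

move_arm:
  commands:
    - [[0.03,0,-0.8],0.15,0.26]
    - [[0,0,-0.8],0,0.26]
    - [[0,0,-0.6],0,0.26]
    - [[0,0,-0.35],0,0.26]
    - [[0,0,-0.15],0,0.26]
    - [[0,0,0],0,0.26]
    - [[0,0,0],0,0.26]
    - [[0,0,0],0,-1]
    - [[0,0,0],0,-1]
    - [[0,0,0],0,-1]
    - [[0,0,0],0,-1]
    - [[0,0,0],0,-1]
    - [[0,0,0],0,-1]

```text
t: 23.25
eef_pos: [578.0, -256.0, 213.5]
tcp_rot: [3.141, 0.0, 2.169]
ft_force: [-0.5, -0.5, 1.9]
opening: 0.314
grip_force: 30.0
```

move_arm:
  commands:
    - [[0,0,0.6],0,-1]
    - [[0,0,0.9],0,-1]
    - [[0,0,0.9],0,-1]
    - [[0,0.4,0.6],0,-1]
    - [[-0.06,0.8,0],0,-1]
    - [[-0.06,0.9,0],0,-1]
    - [[-0.06,0.9,0],0,-1]
    - [[-0.06,0.9,0],0,-1]
    - [[-0.06,0.9,0],0,-1]
    - [[-0.06,0.9,0],0,-1]
    - [[-0.06,0.9,0],0,-1]
    - [[-0.06,0.9,0],0,-1]
    - [[-0.06,0.9,0],0,-1]
    - [[-0.06,0.9,0],0,-1]
    - [[-0.06,0.9,0],0,-1]
    - [[-0.06,0.9,0],0,-1]
    - [[-0.06,0.9,0],0,-1]
    - [[-0.06,0.9,0],0,-1]
    - [[-0.06,0.9,0],0,-1]
    - [[-0.03,0.9,0],0,-1]

```text
t: 24.92
eef_pos: [549.6, 186.4, 303.1]
tcp_rot: [-3.141, -0.0, 2.169]
ft_force: [0.1, 0.1, -1.0]
opening: 0.316
grip_force: 30.0
```

move_arm:
  commands:
    - [[0,0.8,0],0,-1]
    - [[0,0.8,0],0,-1]
    - [[0,0.5,0],0,-1]
    - [[0,0,0],0,-1]
    - [[0,0,0],0,-1]

```text
t: 25.33
eef_pos: [549.9, 248.4, 302.9]
tcp_rot: [-3.141, 0.0, 2.17]
ft_force: [-0.2, 0.7, -2.0]
opening: 0.317
grip_force: 30.0
```

move_arm:
  commands:
    - [[0,0,-0.8],0,-1]
    - [[0,0,-0.8],0,-1]
    - [[0,0,-0.6],0,-1]
    - [[0,0,-0.35],0,-1]
    - [[0,0,-0.2],0,-1]
    - [[0,0,0],0,-1]
    - [[0,0,0],0,-1]

```text
t: 25.92
eef_pos: [550.4, 247.7, 221.2]
tcp_rot: [3.141, 0.0, 2.168]
ft_force: [-0.1, 0.3, -1.2]
opening: 0.314
grip_force: 30.0
```

move_arm:
  commands:
    - [[0,0,-0.06],0,-1]
    - [[0,0,-0.04],0,-1]
    - [[0,0,0],0,-1]
    - [[0,0,0],0,-1]

```text
t: 26.25
eef_pos: [550.1, 248.2, 218.1]
tcp_rot: [3.141, 0.0, 2.169]
ft_force: [0.6, -0.5, -1.4]
opening: 0.317
grip_force: 30.0
```

move_arm:
  commands:
    - [[0,0,-0.05],0,-1]
    - [[0,0,-0.03],0,-1]
    - [[0,0,0],0,-1]
    - [[0,0,0],0,-1]

```text
t: 26.58
eef_pos: [550.1, 248.2, 216.4]
tcp_rot: [3.14, 0.0, 2.169]
ft_force: [-2.9, -0.8, 10.1]
opening: 0.312
grip_force: 30.0
```

Contact. I release, lift, move off to the right and look.

move_arm:
  commands:
    - [[0,0,0.02],0,-0.3]
    - [[0,0,0],0,0]
    - [[0,0,0],0,0.1]
    - [[0,0,0],0,0.1]
    - [[0,0,0],0,0.1]
    - [[0,0,0.5],0,0.1]
    - [[0,0,0.8],0,0.1]
    - [[0,0,1],0,0.1]
    - [[0,0,1],0,0.1]
    - [[0,0,1],0,0.1]
    - [[0,0,0],0,0.1]

```text
t: 27.5
eef_pos: [550.5, 248.3, 350.3]
tcp_rot: [3.134, 0.002, 2.169]
ft_force: [-0.1, 0.6, 0.5]
opening: 0.549
grip_force: 0.0
```

move_arm:
  commands:
    - [[0,-1,0.3],0,0.1]
    - [[0,-1,0.3],0,0.1]
    - [[0,-1,0],0,0.1]
    - [[0,-1,0],0,0.1]
    - [[0,-1,0],0,0.1]
    - [[0,-1,0],0,0.1]
    - [[0,-1,0],0,0.1]
    - [[0,-1,0],0,0.1]
    - [[0,-1,0],0,0.1]
    - [[0,-1,0],0,0.1]
    - [[0,-1,0],0,0.1]
    - [[0,-1,0],0,0.1]
    - [[0,-1,0],0,0.1]
    - [[0,-1,0],0,0.1]
    - [[0,-1,0],0,0.1]
    - [[0,-1,0],0,0.1]
    - [[0,-1,0],0,0.1]
    - [[0,-1,0],0,0.1]
    - [[0,0,0],0,0.1]
    - [[0,0,0],0,0.1]

```text
t: 29.17
eef_pos: [549.7, -293.1, 362.0]
tcp_rot: [-3.141, -0.001, 2.167]
ft_force: [0.0, 0.9, -0.7]
opening: 0.548
grip_force: 0.0
```

Run:
```python
from fit import *
out=[]
for k,(x0,y0,w,h) in(("top",(165,125,130,120)),("side",(240,130,130,120))):
    p=read_camera(k)
    out.append(cv2.resize(p["image"][y0:y0+h,x0:x0+w,::-1],None,fx=3,fy=3,interpolation=cv2.INTER_CUBIC))
    for n in M:
        r=cut_out(n,p)
        if r: f,x=fit(n,[(p,r[0]["region"])],z=4 if "water" in n else 7)[0]; print(k,n,r[0]["at"],round(f,3),x.round(2))
cv2.imwrite("pics/c4.png",np.hstack(out))
```

```text
top gas_tap [237.1, 156.3] 0.077 [ 5.6318e+02  1.5047e+02 -3.1000e-01]
top gas_tee [240.3, 200.5] 0.252 [463.72 139.56   1.93]
top gas_elbow [202.7, 201.7] 0.162 [453.22 238.61   5.78]
top gas_union [200.1, 165.9] 0.266 [550.18 247.53   1.67]
side gas_tap [329.2, 179.8] 0.15 [ 5.6184e+02  1.5212e+02 -3.3000e-01]
side gas_tee [287.3, 183.9] 0.069 [462.95 138.1    1.89]
side gas_elbow [282.1, 162.3] 0.078 [450.61 239.64   5.83]
side gas_union [316.5, 156.2] 0.057 [550.38 248.8    2.24]
side water_tap [297.9, 367.0] 0.084 [ 454.71 -339.16    2.93]
side water_tee [303.4, 317.2] 0.082 [ 4.6716e+02 -2.4203e+02  2.0000e-01]
```

View pics/c4.png

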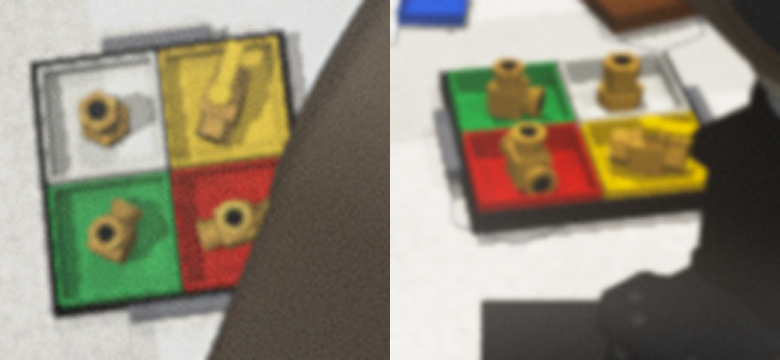

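All four fittings stand upright near the centres of their bins: union in white (crop 103,115), tap in yellow (225,95), elbow in green (112,228) and tee in red (235,218). The water tap and tee haven't moved.

```bash
python3 -c "
from cell import env
print(env.job_done())"
```

```text
the job is handed in; nothing more can be done
None
```

The job is handed in: the last pictures show all four brass fittings upright near the centres of their bins, and the water tap and water tee where they started; no verdict came back.

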